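# Run the flange nut onto the test cradle's stud

### The job

The big hex flange nut is only perched on the end of the cradle's threaded stud. Without lifting it off, press it down lightly and turn it backward (counter-clockwise seen from above) until you feel it drop into the thread start, then turn it forward (clockwise) and run it down until it has pressed the spring strap fully down onto the head unit, gently, without forcing it. Leave the nut there, let go, and leave the other things around it where they are.

Things in the scene. Friction and masses are not known exactly. Their poses are not given: they have to be found in the camera images.
- cradle: Fixed bench test cradle: aluminium plate 300 x 240 x 10 mm carrying a car head unit (steel box, top 60 mm above the table) and an upright steel stud. Origin: on the stud's axis at table height, z up; the head unit lies on the +x side, from 67 mm outward. The plate spans -50 to +250 mm in x, +-120 mm in y.
- stud_end (a point): The stud's flat end face (crown), on its axis, 106.5 mm above the table. It is flat for 120 degrees behind each of two opposite thread starts, then carries a stop dog 7 mm high (the core stands 3 mm proud). How the thread starts lie about the axis is not known.
- thread (a point): Point on the stud's axis 11 mm below the crown. Stud: 28 mm over the thread, core 16 mm; right-handed two-start thread, 22 mm lead (3.5 mm down per radian clockwise), ridges 11 mm apart; the nut has about 2 mm axial and 1.2 mm radial play on it.
- nut: Loose steel hex flange nut, about 160 g, open at both ends: 42 mm across flats, 36 mm high, hexagonal flange at its foot 50 mm across flats, 5 mm thick. Origin: centre of its underside, at first 93 mm above the table; z up along its axis; flats (24 mm wide) face its own +x and every 60 degrees from there.
- nut_lugs (a point): Centre between two opposite thread lugs inside the nut (5 mm thick, 16 mm above its underside). They first rest on the crown. Clockwise they butt on the dogs; counter-clockwise, after some 30 to 100 degrees (unknown), they come off the crown and the nut drops about 9 mm if not held up; at most 30 degrees further they butt.
- nut_top (a point): Centre of the nut's top face, 36 mm above its underside. Once dropped, the nut turned clockwise runs down: it meets the strap after roughly 80 to 110 degrees and has it fully down after roughly 110 to 130 degrees more. It does not unscrew by itself.
- strap (a joint): Steel spring strap, 60 mm wide, that the stud passes through: how far it is pressed down, 0 (up) to 0.0045 m (fully down, its foot on the head unit). Its spring pushes up with about 3 N at 0 and 9 N fully down; there it stops, only the rubber washer gives, and the nut soon gets tight to turn.
- washer_top (a point): Top face of the rubber washer lying on the strap, on the stud's axis, 50 mm wide, 4 mm thick; 78 mm above the table at first. The nut's underside presses here; the washer gives 1 mm per 9 N. With the strap fully down the nut's underside is 72 to 73 mm above the table.
- selector: Bystander: loose black control module with an aluminium knob, 50 x 86 x 57 mm, standing on the table. Origin: centre of its underside.
- cup: Bystander: loose orange plastic cup, 66 mm wide, 75 mm high. Origin: centre of its underside.
- driver: Bystander: loose screwdriver lying on the table. Origin: under its middle.
Not all that is in view belongs to the job. Of the things that look like the nut, the largest one is meant.

How it is judged:
By the outcome, as a careful person would: the job done as asked, in the order asked, and still so for the second after the job is handed in, with the robot touching nothing.
It also fails if it takes over 72 s, if anything falls off the work surface, if the arm or the gripper's body presses on something with over 40 N, if the wrist force passes 120 N, or if a joint passes its speed limit or range.

### The arm

A 6-joint arm with a two-finger parallel gripper is mounted at the origin on the work surface. World frame = base frame: x ahead of the robot, y to its left, z up, the work surface at z = 0. Lengths are in m, angles in rad, forces in N, time in s.
With the tool pointing down it reaches from about 0.3 to 0.75 m from the base axis. Payload 8.5 kg.
Tool frame: the origin (TCP) lies midway between the tips of the shut fingers; the grasp point (between the pads) lies 19 mm behind it; z points along the fingers, y is the line along which they close (so a half turn about z gives the same grasp; the last joint's range is limited). The gripper opens to 88 mm and grips with 3 to 60 N. Pads are 18 mm wide; open, the fingers measure 123 mm over their backs; the gripper's body (75 mm by 187 mm) begins 45 mm behind the grasp point.
Start: joints at [0.992, 0.381, 1.297, -0, 1.464, -0.215], TCP at [0.196, 0.514, 0.239] pointing down, gripper open.
Joint ranges: [-3.11, 3.11], [-0.89, 2.33], [0.22, 2.48], [-1.42, 4.56], [0.17, 2.85], [-2.88, 2.88]. Speed limits (rad/s): [2.39, 2.39, 3.14, 3.14, 3.14, 3.14].

### API

Orientations are given as a unit quaternion [x, y, z, w].
In Python, from station import robot gives the robot as it stands.
- The arm moves only by the tool apply_moves, never from a script. Its argument "targets" is a list of rows, each a list of 5 numbers: the gripper command: -1 is shut, 1 is fully open, values between are in proportion, then the shift along the tool's x, y, z in m, then the turn about the tool's z in rad. A call has exactly 8 rows; each row shifts and turns the commanded pose from where the row before left it, along the tool's axes as they then stand; what a row does not reach is not made up. A row lasts 1/10 s, in which the tool goes at most 50 mm and 8.59 degrees, less where a joint would pass 70% of its speed; a pose out of reach is approached as far as the arm can. A call is refused whole if a number of a shift passes 0.05 or a number of a turn 0.15, either way. A call with a gripper value outside its range is refused whole. The fingers move at their own pace and stop on an object; "grip_force" is the grip in N (left out, the last holds). Time passes only in rows, so rows that do not move let the fingers close, or fill a call up. It gives the time, the measured TCP pose, the force, the opening and the grip force at its end, in the units of the state.
- robot.read_state(): the state, without advancing time (a new reading comes with each control period).
- robot.capture(name): name is "scene" or "top" or "wrist"; returns a dict with "image" (384x512x3 uint8, red, green, blue), "mtx" (3x3 intrinsics, pixels), "R" (3x3) and "t" (3): a world point X has camera coordinates R X + t; the wrist camera has in their place "T_tool_cam" (4x4, takes a point from camera to tool coordinates, whose origin is the TCP and whose axes are the flange's). Camera axes: x right, y down, z forward; pixel columns grow to the right and rows downward; lengths in m; the calibration is good to about 2 mm. A picture is of the moment at which its call begins: read the wrist's pose just before it. There is no depth.
- robot.finish_job(): hands the job in; it is judged then, once.
The state is a dict: "clock": time; "joints": joint angles; "joint_velocities": joint speeds; "joint_efforts": joint torques, N m; "tcp_pos": TCP position; "ee_rot": TCP orientation; "ft_force": force on the tool from outside, world axes, zero at the start; "torque": the same for the moment, N m; "finger_gap": finger opening in m; "grip_force": force on a finger pad.
Only numpy, scipy, OpenCV 4.12 (cv2) and the standard library are available. Lean on these libraries where they do the work, as an engineer would, in place of code of your own. Each camera call takes 0.05 s, during which the arm holds its last target. There are 200 camera calls.

## Working session

There is one attempt and no reset: what is moved stays moved. The work goes in short steps, Python scripts to look and compute and a tool call to move; the robot and the scene stay as the last step left them, time stands still between calls to the robot, and variables do not carry over. Pictures are saved under pics/ and viewed, at most 10 in all, crops included, and the job is handed in when it is done.

Besides the shell and the picture viewer there is one more tool, called as name(argument=value, ...), one argument or row to a line, values as JSON. apply_moves: Moves the arm, as the interface text tells. Its arguments: {"type":"object","properties":{"targets":{"type":"array","items":{"type":"array","items":{"type":"number"}}},"grip_force":{"type":"number"}},"required":["targets"]}

```bash
mkdir -p pics
python3 - <<'E'
from station import robot
import cv2,numpy as np
s=robot.read_state();print(s)
ims=[]
for n in("scene","top"):
    c=robot.capture(n);cv2.imwrite(f"pics/{n}0.png",c["image"][:,:,::-1]);np.savez(f"{n}.npz",**{k:c[k] for k in("mtx","R","t","image")});ims.append(c["image"])
    print(n,c["mtx"].tolist(),c["R"].tolist(),c["t"].tolist())
E
```

```text
{'clock': 0.0, 'joints': array([ 9.91688641e-01,  3.81175642e-01,  1.29823677e+00, -2.89305189e-07,
        1.46359101e+00, -2.15289352e-01]), 'joint_velocities': array([ 0.00016169,  0.00220259,  0.00031587, -0.00045903,  0.00109488,
        0.00186033]), 'joint_efforts': array([ 1.19985361e-03, -4.37917221e+01, -2.24567324e+01,  7.14043994e-02,
        3.50325869e-02, -1.11622339e-04]), 'tcp_pos': array([0.19555832, 0.51376643, 0.23815679]), 'ee_rot': array([ 1.80907508e-01,  9.83499861e-01, -6.50521788e-04, -2.72734593e-04]), 'ft_force': array([-0.4828292 , -0.10769591,  0.63794948]), 'torque': array([ 0.00016807,  0.02088575, -0.0283643 ]), 'grip_force': 0.0, 'finger_gap': 0.08797133013776946}
scene [[422.9924062382453, 0.0, 256.2020134081672], [0.0, 422.9924062382453, 201.6760953419643], [0.0, 0.0, 1.0]] [[0.21165711240943458, 0.9772831888486315, 0.010901172430066396], [0.6865722063276766, -0.14073911973576236, -0.7133099646537606], [-0.6955716154824364, 0.15846156937835987, -0.7007639108610696]] [-0.17625428391356363, -0.3182961936766936, 1.470205708980281]
top [[407.9850279895923, 0.0, 247.45643929295997], [0.0, 407.9850279895923, 194.08271145500476], [0.0, 0.0, 1.0]] [[0.07178103917619355, -0.9974201248372526, -0.000759594908769262], [-0.973730571949204, -0.06991114608765588, -0.21670534119902604], [0.2160931643209975, 0.01629497537126328, -0.9762367633475951]] [0.014412053156692176, 0.6065052653021278, 0.8159386455130694]
```

View pics/scene0.png

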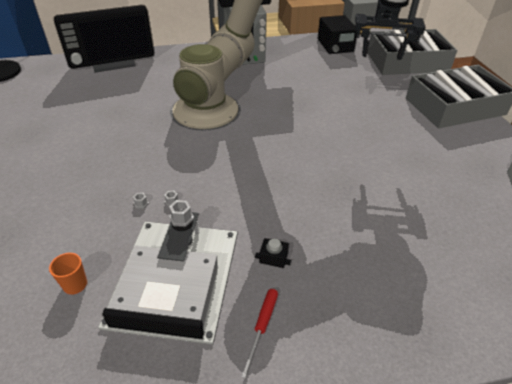

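View pics/top0.png

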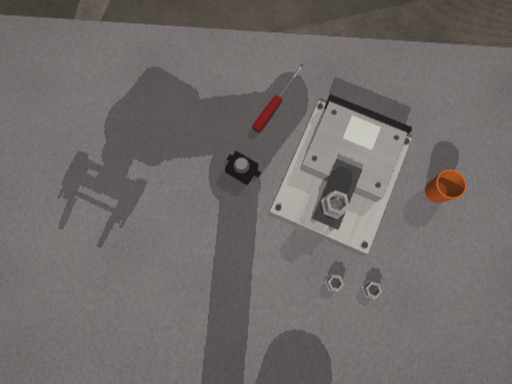

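The nut is on the stud, at scene (181,210) and top (335,204). Two smaller look-alikes lie on the table, at top (335,283) and (373,290), or scene (171,196) and (140,200). The one on the cradle's stud is the largest, so it is the one meant. I'll confirm with an enlarged crop and triangulate.

```bash
cat > h.py <<'E'
import numpy as np,cv2
def load(n): return np.load(f"{n}.npz")
def ray(c,p):
    d=c["R"].T@np.linalg.inv(c["mtx"])@np.array([p[0],p[1],1.]);o=-c["R"].T@c["t"];return o,d/np.linalg.norm(d)
def onplane(c,p,z):
    o,d=ray(c,p);return o+d*(z-o[2])/d[2]
def tri(rs):
    A=sum(np.eye(3)-np.outer(d,d) for o,d in rs);b=sum((np.eye(3)-np.outer(d,d))@o for o,d in rs);return np.linalg.solve(A,b)
E
python3 - <<'E'
from h import *
t=load("top");s=load("scene")
a=cv2.resize(t["image"][175:235,300:370],None,fx=5.7,fy=5.7,interpolation=cv2.INTER_CUBIC)
b=cv2.resize(s["image"][185:245,146:216],None,fx=5.7,fy=5.7,interpolation=cv2.INTER_CUBIC)
cv2.imwrite("pics/crop1.png",np.hstack([a,b])[:,:,::-1])
print("nut top", onplane(t,(335,203),.129),onplane(s,(181,207),.129),tri([ray(t,(335,203)),ray(s,(181,207))]))
for p in[(321,101),(411,139),(368,252),(272,212)]: print(onplane(t,p,.01))
print('sel',onplane(t,(242,167),.03),'cup',onplane(t,(443,190),.04),'driver',onplane(t,(280,100),.01))
E
```

```text
nut top [ 0.58440734 -0.11878358  0.129     ] [ 0.59009071 -0.12172263  0.129     ] [ 0.58536132 -0.12083188  0.12403823]
[ 0.86005975 -0.10264651  0.01      ]
[ 0.77791513 -0.31904121  0.01      ]
[ 0.50351405 -0.21930404  0.01      ]
[ 5.78648744e-01 -7.98878999e-05  1.00000000e-02]
sel [0.67441889 0.07548081 0.03      ] cup [ 0.65037549 -0.37667999  0.04      ] driver [ 0.85556934 -0.00323939  0.01      ]
```

View pics/crop1.png

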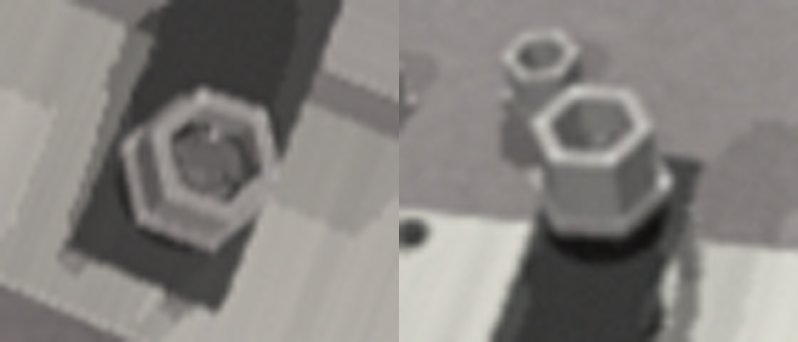

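The crop confirms it: the large flanged hex nut sits on the stud over the strap, with its top face near top px (337,202) and scene px (180,206). A small nut stands behind it. Its position is about (0.586,-0.122), which agrees with the plate corners. I'll move above it.

apply_moves(
  targets=[
    [1, -0.015, -0.012, 0, 0],
    [1, -0.033, -0.0255, 0, 0],
    [1, -0.033, -0.0255, 0, 0],
    [1, -0.033, -0.0255, 0, 0],
    [1, -0.033, -0.0255, 0, 0],
    [1, -0.033, -0.0255, 0, 0],
    [1, -0.033, -0.0255, 0, 0],
    [1, -0.033, -0.0255, 0, 0],
  ],
  grip_force=15,
)

```text
clock: 0.9
tcp_pos: [0.3582, 0.2469, 0.2386]
ee_rot: [0.181, 0.984, -0.0, -0.0]
ft_force: [0.1, 0.9, -0.1]
finger_gap: 0.0879
grip_force: 0.0
```

apply_moves(
  targets=[
    [1, -0.033, -0.0255, 0, 0],
    [1, -0.033, -0.0255, 0, 0],
    [1, -0.033, -0.0255, 0, 0],
    [1, -0.033, -0.0255, 0, 0],
    [1, -0.033, -0.0255, 0, 0],
    [1, -0.033, -0.0255, 0, 0],
    [1, -0.033, -0.0255, 0, 0],
    [1, -0.033, -0.0255, 0, 0],
  ],
)

```text
clock: 1.7
tcp_pos: [0.5325, -0.0378, 0.2385]
ee_rot: [0.181, 0.983, 0.0, -0.0]
ft_force: [0.9, -0.0, 0.5]
finger_gap: 0.0881
grip_force: 0.0
```

apply_moves(
  targets=[
    [1, -0.033, -0.0255, 0, 0],
    [1, -0.033, -0.0255, 0, 0],
    [1, -0.008, -0.006, 0, 0],
    [1, 0, 0, 0, 0],
    [1, 0, 0, 0, 0],
    [1, 0, 0, 0, 0],
    [1, 0, 0, 0, 0],
    [1, 0, 0, 0, 0],
  ],
)

```text
clock: 2.5
tcp_pos: [0.5806, -0.115, 0.2391]
ee_rot: [0.18, 0.984, -0.0, 0.0]
ft_force: [0.3, -0.2, -1.0]
finger_gap: 0.088
grip_force: 0.0
```

Run:
```python
from station import robot
import cv2,numpy as np
from scipy.spatial.transform import Rotation as Ro
s=robot.read_state();c=robot.capture("wrist")
cv2.imwrite("pics/w0.png",c["image"][:,:,::-1])
np.set_printoptions(precision=4,suppress=True)
print(s["clock"],s["tcp_pos"],s["ee_rot"],s["joints"],s["ft_force"],c["T_tool_cam"])
T=np.eye(4);T[:3,:3]=Ro.from_quat(s["ee_rot"]).as_matrix();T[:3,3]=s["tcp_pos"];M=np.linalg.inv(T@c["T_tool_cam"])
np.savez("w0.npz",mtx=c["mtx"],R=M[:3,:3],t=M[:3,3],image=c["image"]);print(T[:3,:3])
```

```text
2.5 [ 0.5806 -0.115   0.2391] [ 0.1804  0.9836 -0.      0.0001] [-0.3954  0.4547  1.175   0.      1.5116 -1.6033] [ 0.3494 -0.1777 -0.9597] [[ 0.0009 -0.95   -0.3121  0.0804]
 [ 1.      0.0007  0.0009  0.0008]
 [-0.0007 -0.3121  0.95   -0.1455]
 [ 0.      0.      0.      1.    ]]
[[-0.9349  0.3549  0.0003]
 [ 0.3549  0.9349 -0.0001]
 [-0.0003  0.     -1.    ]]
```

View pics/w0.png

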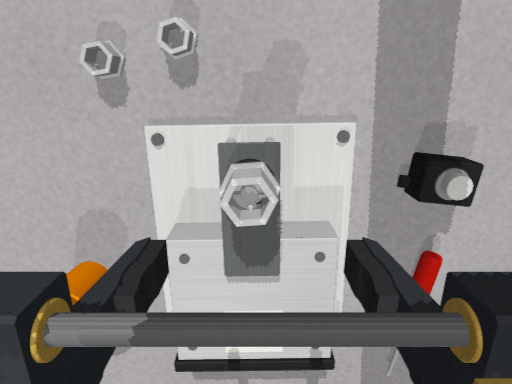

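The wrist view shows the nut's top face centred near (250,194), with vertices left and right at (220,195) and (280,193). The fingers would therefore close on corners, so I need about 30° of turn. I'll measure it exactly.

Run:
```python
from h import *
w=load("w0");g=cv2.cvtColor(w["image"],cv2.COLOR_RGB2GRAY)
m=((g>165)*255).astype(np.uint8)
x0,y0=205,148
a=cv2.resize(w["image"][y0:y0+92,x0:x0+92],None,fx=6,fy=6,interpolation=cv2.INTER_CUBIC)[:,:,::-1]
cv2.imwrite("pics/wc.png",a)
```

```text
(no output)
```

View pics/wc.png

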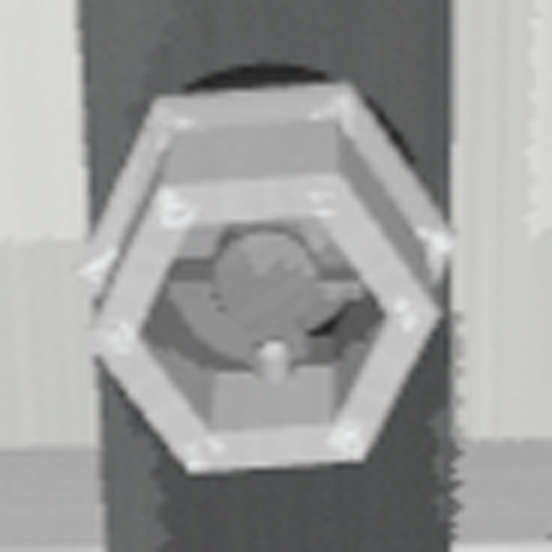

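The crop shows the top-face vertices clearly: (92,340), (165,190), (340,178), (440,312), (362,462) and (190,472). The stud core is visible inside the nut.

Run:
```python
from h import *
w=load("w0")
v=np.array([(92,340),(165,190),(340,178),(440,312),(362,462),(190,472)])/6+[205,148]
P=np.array([onplane(w,p,.129) for p in v]);c=P[:,:2].mean(0);d=P[:,:2]-c
print("c",c,"flats",2*np.linalg.norm(d,axis=1)*.866)
a=np.degrees(np.arctan2(d[:,1],d[:,0]));print(a%60)
m=np.degrees(np.angle(np.exp(6j*np.radians(a)).mean()))/6
print("vertex yaw mod60",m%60)
R=np.array([[-0.9349,0.3549],[0.3549,.9349]])
print("tool y yaw",np.degrees(np.arctan2(.9349,.3549))%60, "shift tool xy",R.T@(c-[.5806,-.115]))
```

```text
c [ 0.59064059 -0.12357653] flats [0.04129559 0.04110318 0.0409706  0.04174615 0.04184236 0.04163942]
[13.4995946  13.24896673 13.72364861 14.7682599  13.27892615 12.93746167]
vertex yaw mod60 13.575723653811323
tool y yaw 9.212597478740193 shift tool xy [-0.01243076 -0.00445479]
```

apply_moves(
  targets=[
    [1, -0.0125, -0.0045, 0, 0],
    [1, 0, 0, 0.02, 0.112],
    [1, 0, 0, 0.025, 0.112],
    [1, 0, 0, 0.025, 0.112],
    [1, 0, 0, 0.025, 0.111],
    [1, 0, 0, 0.02, 0],
    [1, 0, 0, 0.012, 0],
    [1, 0, 0, 0.008, 0],
  ],
  grip_force=15,
)

```text
clock: 3.35
tcp_pos: [0.5908, -0.1243, 0.1031]
ee_rot: [0.394, 0.919, 0.0, -0.0]
ft_force: [0.1, 0.4, 0.3]
finger_gap: 0.0879
grip_force: 0.0
```

apply_moves(
  targets=[
    [0.4, 0, 0, 0, 0],
    [0.2, 0, 0, 0, 0],
    [0.1, 0, 0, 0, 0],
    [0.05, 0, 0, 0, 0],
    [0, 0, 0, 0, 0],
    [-0.05, 0, 0, 0, 0],
    [-0.1, 0, 0, 0, 0],
    [-0.1, 0, 0, 0, 0],
  ],
)

```text
clock: 4.15
tcp_pos: [0.5907, -0.1247, 0.104]
ee_rot: [0.394, 0.919, -0.0, -0.0]
ft_force: [-2.8, -1.8, 3.7]
finger_gap: 0.0417
grip_force: 15.0
```

Run:
```python
from station import robot
import cv2,numpy as np
np.set_printoptions(precision=4,suppress=True)
s=robot.read_state();c=robot.capture("wrist")
cv2.imwrite("pics/w1.png",c["image"][:,:,::-1])
for k in("clock","tcp_pos","ee_rot","joints","ft_force","torque","finger_gap","grip_force"):print(k,s[k])
```

```text
clock 4.15
tcp_pos [ 0.5907 -0.1247  0.104 ]
ee_rot [ 0.3944  0.9189 -0.0003 -0.    ]
joints [-0.4037  0.5947  1.3393 -0.0007  1.2076 -1.1633]
ft_force [-2.8035 -1.8453  3.6721]
torque [-0.4835  0.5351 -0.0505]
finger_gap 0.041673046921892956
grip_force 14.999014120112406
```

View pics/w1.png

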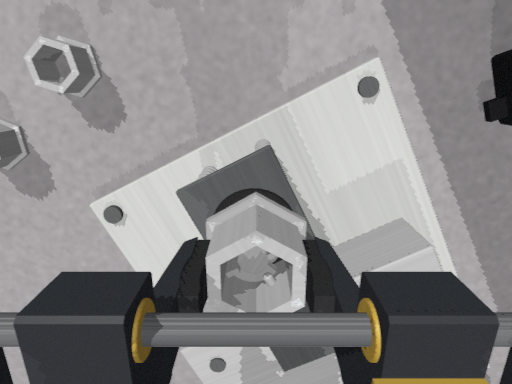

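Grasped on the flats, gap 41.7 mm. I'll press lightly and turn backward.

apply_moves(
  targets=[
    [-0.2, 0, 0, 0.0005, 0],
    [-0.2, 0, 0, 0.0005, -0.03],
    [-0.2, 0, 0, 0, -0.05],
    [-0.2, 0, 0, 0, -0.05],
    [-0.2, 0, 0, 0, -0.05],
    [-0.2, 0, 0, 0, -0.05],
    [-0.2, 0, 0, 0, 0],
    [-0.2, 0, 0, 0, 0],
  ],
)

```text
clock: 5.0
tcp_pos: [0.5911, -0.1247, 0.1038]
ee_rot: [0.286, 0.958, -0.0, 0.001]
ft_force: [-3.3, -1.3, 8.8]
finger_gap: 0.0419
grip_force: 15.0
```

```bash
cat > st.py <<'E'
from station import robot
import numpy as np
np.set_printoptions(precision=4,suppress=True)
s=robot.read_state();q=s["ee_rot"]
yaw=np.degrees(2*np.arctan2(q[1],q[0]))
print("t",s["clock"],"tcp",s["tcp_pos"],"yaw",round(yaw,2),"j6",round(s["joints"][5],3),"F",s["ft_force"],"M",s["torque"],"gap",s["finger_gap"],"g",s["grip_force"])
E
python3 st.py
```

```text
t 5.0 tcp [ 0.5911 -0.1247  0.1038] yaw 146.73 j6 -1.393 F [-3.3415 -1.3018  8.8204] M [-0.257   0.7562  0.0322] gap 0.04189184878863363 g 14.996700877672993
```

apply_moves(
  targets=[
    [-0.2, 0, 0, 0, -0.05],
    [-0.2, 0, 0, 0, -0.05],
    [-0.2, 0, 0, 0, -0.05],
    [-0.2, 0, 0, 0, -0.05],
    [-0.2, 0, 0, 0, -0.05],
    [-0.2, 0, 0, 0, 0],
    [-0.2, 0, 0, 0, 0],
    [-0.2, 0, 0, 0, 0],
  ],
)

```text
clock: 5.8
tcp_pos: [0.5909, -0.1243, 0.1035]
ee_rot: [0.165, 0.986, -0.0, 0.0]
ft_force: [-3.4, 0.2, 6.8]
finger_gap: 0.0417
grip_force: 15.0
```

```bash
python3 st.py
```

```text
t 5.8 tcp [ 0.5909 -0.1243  0.1035] yaw 161.05 j6 -1.643 F [-3.3647  0.1865  6.8005] M [-0.054   0.6978 -0.0111] gap 0.041715185869033757 g 14.997731433977606
```

apply_moves(
  targets=[
    [-0.2, 0, 0, 0, -0.05],
    [-0.2, 0, 0, 0, -0.05],
    [-0.2, 0, 0, 0, -0.05],
    [-0.2, 0, 0, 0, -0.05],
    [-0.2, 0, 0, 0, -0.05],
    [-0.2, 0, 0, 0, 0],
    [-0.2, 0, 0, 0, 0],
    [-0.2, 0, 0, 0, 0],
  ],
)

```text
clock: 6.6
tcp_pos: [0.5909, -0.1243, 0.1025]
ee_rot: [0.041, 0.999, 0.0, -0.0]
ft_force: [0.8, 0.9, -2.8]
finger_gap: 0.042
grip_force: 15.0
```

```bash
python3 st.py
```

```text
t 6.6 tcp [ 0.5909 -0.1243  0.1025] yaw 175.32 j6 -1.892 F [ 0.7655  0.877  -2.8356] M [-0.0051 -0.0435 -0.0111] gap 0.04199356452894607 g 14.99228400301945
```

The nut came off the crown: the press force is gone and its weight hangs on the gripper. I'll lower it into the thread start.

apply_moves(
  targets=[
    [-0.2, 0, 0, 0.002, 0],
    [-0.2, 0, 0, 0.002, 0],
    [-0.2, 0, 0, 0.001, 0],
    [-0.2, 0, 0, 0.001, 0],
    [-0.2, 0, 0, 0.001, 0],
    [-0.2, 0, 0, 0.001, 0],
    [-0.2, 0, 0, 0, 0],
    [-0.2, 0, 0, 0, 0],
  ],
)

```text
clock: 7.4
tcp_pos: [0.5909, -0.1244, 0.0948]
ee_rot: [0.04, 0.999, -0.0, 0.0]
ft_force: [-0.1, -0.3, -0.9]
finger_gap: 0.0419
grip_force: 15.0
```

```bash
python3 st.py
```

```text
t 7.4 tcp [ 0.5909 -0.1244  0.0948] yaw 175.37 j6 -1.893 F [-0.1238 -0.2591 -0.8814] M [-0.0241 -0.0192 -0.0315] gap 0.04192787795702307 g 14.992228102055378
```

apply_moves(
  targets=[
    [-0.2, 0, 0, 0.0005, 0],
    [-0.2, 0, 0, 0.0005, 0],
    [-0.2, 0, 0, 0, 0],
    [-0.2, 0, 0, 0, 0],
    [-0.2, 0, 0, 0, 0],
    [-0.2, 0, 0, 0, 0],
    [-0.2, 0, 0, 0, 0],
    [-0.2, 0, 0, 0, 0],
  ],
)

```text
clock: 8.2
tcp_pos: [0.5911, -0.1245, 0.0942]
ee_rot: [0.04, 0.999, -0.0, 0.0]
ft_force: [-1.3, -0.0, 4.5]
finger_gap: 0.0417
grip_force: 15.0
```

```bash
python3 st.py
```

```text
t 8.2 tcp [ 0.5911 -0.1245  0.0942] yaw 175.37 j6 -1.893 F [-1.3216 -0.0346  4.5124] M [ 0.0942  0.3165 -0.0204] gap 0.04171782440802785 g 14.993428289089934
```

Rests on the thread ridge (about 9.5 mm drop). Now forward.

apply_moves(
  targets=[
    [-0.2, 0, 0, 0, 0.05],
    [-0.2, 0, 0, 0, 0.08],
    [-0.2, 0, 0, 0.0002, 0.08],
    [-0.2, 0, 0, 0.0003, 0.08],
    [-0.2, 0, 0, 0.0003, 0.08],
    [-0.2, 0, 0, 0.0003, 0.08],
    [-0.2, 0, 0, 0, 0],
    [-0.2, 0, 0, 0, 0],
  ],
)

```text
clock: 9.0
tcp_pos: [0.591, -0.1248, 0.0927]
ee_rot: [0.261, 0.965, -0.0, 0.0]
ft_force: [0.3, -2.4, 2.5]
finger_gap: 0.0419
grip_force: 15.0
```

```bash
python3 st.py
```

```text
t 9.0 tcp [ 0.591  -0.1248  0.0927] yaw 149.7 j6 -1.445 F [ 0.3343 -2.3921  2.4582] M [-0.2866  0.0247 -0.0525] gap 0.04192308208355294 g 14.991997079341672
```

apply_moves(
  targets=[
    [-0.2, 0, 0, 0.0003, 0.1],
    [-0.2, 0, 0, 0.0003, 0.1],
    [-0.2, 0, 0, 0.0003, 0.1],
    [-0.2, 0, 0, 0.0004, 0.1],
    [-0.2, 0, 0, 0.0004, 0.1],
    [-0.2, 0, 0, 0.0004, 0.1],
    [-0.2, 0, 0, 0, 0],
    [-0.2, 0, 0, 0, 0],
  ],
)

```text
clock: 9.8
tcp_pos: [0.5906, -0.1253, 0.0907]
ee_rot: [0.535, 0.845, -0.001, 0.0]
ft_force: [-3.1, -5.1, 3.1]
finger_gap: 0.042
grip_force: 15.0
```

```bash
python3 st.py
```

```text
t 9.8 tcp [ 0.5906 -0.1253  0.0907] yaw 115.3 j6 -0.845 F [-3.1203 -5.1184  3.1222] M [-0.9003  0.4678 -0.0412] gap 0.041952571083953706 g 14.99251172033837
```

apply_moves(
  targets=[
    [-0.2, -0.0005, -0.0008, 0.0003, 0.08],
    [-0.2, 0, 0, 0.0003, 0.1],
    [-0.2, 0, 0, 0.0004, 0.1],
    [-0.2, 0, 0, 0.0003, 0.1],
    [-0.2, 0, 0, 0.0004, 0.1],
    [-0.2, 0, 0, 0.0003, 0.1],
    [-0.2, 0, 0, 0, 0],
    [-0.2, 0, 0, 0, 0],
  ],
)

```text
clock: 10.6
tcp_pos: [0.59, -0.1255, 0.0888]
ee_rot: [0.754, 0.657, -0.0, -0.0]
ft_force: [-3.5, -1.3, 5.8]
finger_gap: 0.0416
grip_force: 15.0
```

```bash
python3 st.py
```

```text
t 10.6 tcp [ 0.59   -0.1255  0.0888] yaw 82.07 j6 -0.267 F [-3.5424 -1.3089  5.8386] M [-0.4318  0.5637 -0.0866] gap 0.04160481812356547 g 14.986375955922995
```

apply_moves(
  targets=[
    [-0.2, 0.0002, -0.0005, 0.0002, 0.08],
    [-0.2, 0, 0, 0.0002, 0.08],
    [-0.2, 0, 0, 0.0002, 0.08],
    [-0.2, 0, 0, 0.0002, 0.08],
    [-0.2, 0, 0, 0.0002, 0.08],
    [-0.2, 0, 0, 0.0002, 0.08],
    [-0.2, 0, 0, 0, 0],
    [-0.2, 0, 0, 0, 0],
  ],
)

```text
clock: 11.4
tcp_pos: [0.5897, -0.1255, 0.0875]
ee_rot: [0.888, 0.459, -0.0, 0.0]
ft_force: [-3.9, -4.4, 4.5]
finger_gap: 0.0417
grip_force: 15.0
```

```bash
python3 st.py
```

```text
t 11.4 tcp [ 0.5897 -0.1255  0.0875] yaw 54.67 j6 0.212 F [-3.935  -4.4176  4.5025] M [-0.8047  0.6103 -0.0492] gap 0.04168589499108828 g 14.984425174043281
```

apply_moves(
  targets=[
    [-0.2, -0.0008, 0, 0.0002, 0.08],
    [-0.2, 0, 0, 0.0002, 0.08],
    [-0.2, 0, 0, 0.0003, 0.08],
    [-0.2, 0, 0, 0.0002, 0.08],
    [-0.2, 0, 0, 0.0003, 0.08],
    [-0.2, 0, 0, 0.0002, 0.08],
    [-0.2, 0, 0, 0, 0],
    [-0.2, 0, 0, 0, 0],
  ],
)

```text
clock: 12.2
tcp_pos: [0.5892, -0.1256, 0.086]
ee_rot: [0.972, 0.235, -0.0, -0.0]
ft_force: [-4.3, -2.7, 5.0]
finger_gap: 0.0421
grip_force: 15.0
```

```bash
python3 st.py
```

```text
t 12.2 tcp [ 0.5892 -0.1256  0.086 ] yaw 27.21 j6 0.69 F [-4.34   -2.6655  5.0392] M [-0.4903  0.7889  0.0005] gap 0.04207650636893406 g 14.982971376593923
```

apply_moves(
  targets=[
    [-0.2, -0.0006, 0, 0.0002, 0.08],
    [-0.2, 0, 0, 0.0002, 0.08],
    [-0.2, 0, 0, 0.0002, 0.08],
    [-0.2, 0, 0, 0.0002, 0.08],
    [-0.2, 0, 0, 0.0002, 0.08],
    [-0.2, 0, 0, 0, 0],
    [-0.2, 0, 0, 0, 0],
    [-0.2, 0, 0, 0, 0],
  ],
)

```text
clock: 13.0
tcp_pos: [0.5888, -0.1256, 0.0851]
ee_rot: [0.999, 0.037, -0.0, -0.0]
ft_force: [-2.7, -1.0, 5.2]
finger_gap: 0.0421
grip_force: 15.0
```

```bash
python3 st.py
```

```text
t 13.0 tcp [ 0.5888 -0.1256  0.0851] yaw 4.28 j6 1.089 F [-2.7053 -1.0269  5.1737] M [-0.2317  0.6209 -0.0557] gap 0.042109457096430124 g 14.981710111896973
```

apply_moves(
  targets=[
    [-0.2, -0.0002, 0, 0.0002, 0.07],
    [-0.2, 0, 0, 0.0002, 0.07],
    [-0.2, 0, 0, 0.0002, 0.07],
    [-0.2, 0, 0, 0.0002, 0.07],
    [-0.2, 0, 0, 0.0002, 0.07],
    [-0.2, 0, 0, 0, 0],
    [-0.2, 0, 0, 0, 0],
    [-0.2, 0, 0, 0, 0],
  ],
)

```text
clock: 13.8
tcp_pos: [0.5887, -0.1254, 0.0842]
ee_rot: [0.991, -0.137, 0.0, -0.0]
ft_force: [-3.1, 0.5, 6.7]
finger_gap: 0.042
grip_force: 15.0
```

```bash
python3 st.py
```

```text
t 13.8 tcp [ 0.5887 -0.1254  0.0842] yaw -15.77 j6 1.439 F [-3.1142  0.492   6.7467] M [-0.0408  0.7054 -0.0777] gap 0.0420105017295593 g 14.980895014596172
```

apply_moves(
  targets=[
    [-0.2, 0, 0, 0.0002, 0.06],
    [-0.2, 0, 0, 0.0002, 0.06],
    [-0.2, 0, 0, 0.0002, 0.06],
    [-0.2, 0, 0, 0.0001, 0.06],
    [-0.2, 0, 0, 0.0001, 0.06],
    [-0.2, 0, 0, 0, 0],
    [-0.2, 0, 0, 0, 0],
    [-0.2, 0, 0, 0, 0],
  ],
)

```text
clock: 14.6
tcp_pos: [0.5889, -0.1252, 0.0836]
ee_rot: [0.959, -0.284, 0.0, -0.001]
ft_force: [-2.0, 1.6, 6.7]
finger_gap: 0.0419
grip_force: 15.0
```

```bash
python3 st.py
```

```text
t 14.6 tcp [ 0.5889 -0.1252  0.0836] yaw -32.96 j6 1.739 F [-2.0371  1.6122  6.6882] M [ 0.1726  0.7055 -0.0409] gap 0.04193366915305844 g 14.982899138121866
```

apply_moves(
  targets=[
    [-0.2, 0, 0, 0, 0.05],
    [-0.2, 0, 0, 0, 0.05],
    [-0.2, 0, 0, 0, 0.05],
    [-0.2, 0, 0, 0, 0.05],
    [-0.2, 0, 0, 0, 0],
    [-0.2, 0, 0, 0, 0],
    [-0.2, 0, 0, 0, 0],
    [-0.2, 0, 0, 0, 0],
  ],
)

```text
clock: 15.4
tcp_pos: [0.5891, -0.1251, 0.0833]
ee_rot: [0.926, -0.378, 0.0, -0.001]
ft_force: [0.7, 4.8, 5.2]
finger_gap: 0.042
grip_force: 15.0
```

```bash
python3 st.py
python3 - <<'E'
from station import robot
import cv2,numpy as np
c=robot.capture("scene")["image"][185:260,140:240];c=cv2.resize(c,None,fx=7,fy=7,interpolation=cv2.INTER_CUBIC)
cv2.imwrite("pics/s1.png",c[:,:,::-1])
E
```

```text
t 15.4 tcp [ 0.5891 -0.1251  0.0833] yaw -44.47 j6 1.94 F [0.6814 4.7807 5.1956] M [ 0.6596  0.1693 -0.1315] gap 0.04200597905499049 g 14.987958093406633
```

View pics/s1.png

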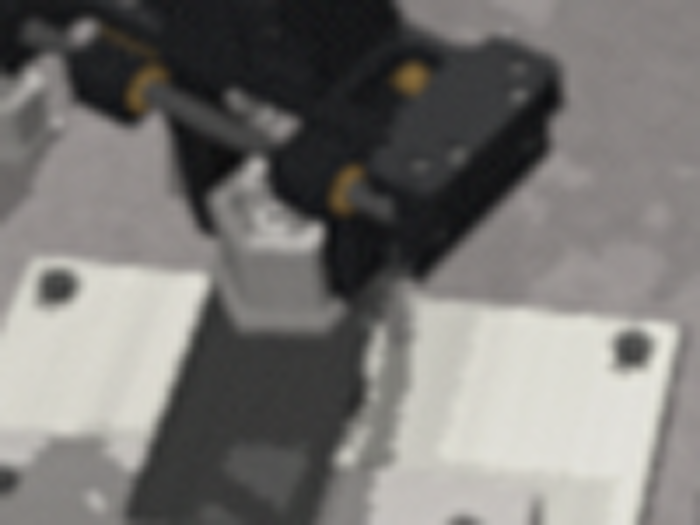

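The scene crop shows the nut seated low on the strap, with its flange near crop px (280,320). Resistance is starting to rise. I'll make a small, careful continuation with less press.

apply_moves(
  targets=[
    [-0.2, -0.0004, -0.0004, -0.0003, 0.03],
    [-0.2, 0, 0, 0, 0.03],
    [-0.2, 0, 0, 0, 0.03],
    [-0.2, 0, 0, 0, 0.03],
    [-0.2, 0, 0, 0, 0],
    [-0.2, 0, 0, 0, 0],
    [-0.2, 0, 0, 0, 0],
    [-0.2, 0, 0, 0, 0],
  ],
)

```text
clock: 16.25
tcp_pos: [0.5889, -0.1251, 0.0831]
ee_rot: [0.901, -0.434, -0.0, -0.0]
ft_force: [3.4, 1.7, -2.6]
finger_gap: 0.0422
grip_force: 15.0
```

```bash
python3 st.py
```

```text
t 16.25 tcp [ 0.5889 -0.1251  0.0831] yaw -51.47 j6 2.063 F [ 3.3782  1.6718 -2.575 ] M [ 0.3485 -0.3091  0.144 ] gap 0.042181463856317394 g 14.992470648139715
```

apply_moves(
  targets=[
    [-0.2, 0, 0, 0.0003, 0.03],
    [-0.2, 0, 0, 0, 0.03],
    [-0.2, 0, 0, 0, 0.03],
    [-0.2, 0, 0, 0, 0],
    [-0.2, 0, 0, 0, 0],
    [-0.2, 0, 0, 0, 0],
    [-0.2, 0, 0, 0, 0],
    [-0.2, 0, 0, 0, 0],
  ],
)

```text
clock: 17.05
tcp_pos: [0.5887, -0.1251, 0.0829]
ee_rot: [0.88, -0.474, -0.0, -0.0]
ft_force: [4.2, 3.9, -3.4]
finger_gap: 0.042
grip_force: 15.0
```

```bash
python3 st.py
```

```text
t 17.05 tcp [ 0.5887 -0.1251  0.0829] yaw -56.64 j6 2.153 F [ 4.2412  3.9032 -3.3663] M [ 0.5722 -0.3008  0.1306] gap 0.041982396127024264 g 14.98914408381097
```

Force and torque have swung: the thread now pulls the nut down against the stop, and the underside is about 72 mm. I'll release and back straight up.

apply_moves(
  targets=[
    [0.0, 0, 0, 0, 0],
    [0.2, 0, 0, 0, 0],
    [0.5, 0, 0, 0, 0],
    [0.8, 0, 0, 0, 0],
    [0.8, 0, 0, 0, 0],
    [0.8, 0, 0, -0.01, 0],
    [0.8, 0, 0, -0.02, 0],
    [0.8, 0, 0, -0.03, 0],
  ],
)

```text
clock: 17.85
tcp_pos: [0.5881, -0.1251, 0.1434]
ee_rot: [0.88, -0.475, -0.001, 0.0]
ft_force: [0.1, 0.2, -0.1]
finger_gap: 0.0795
grip_force: 0.0
```

apply_moves(
  targets=[
    [0.8, 0, 0, -0.03, -0.13],
    [0.8, 0, 0, -0.03, -0.13],
    [0.8, 0, 0, -0.03, -0.13],
    [0.8, 0, 0, -0.02, -0.13],
    [0.8, 0, 0, 0, -0.13],
    [0.8, 0, 0, 0, -0.13],
    [0.8, 0, 0, 0, 0],
    [0.8, 0, 0, 0, 0],
  ],
)

```text
clock: 18.65
tcp_pos: [0.5886, -0.1253, 0.2536]
ee_rot: [0.994, -0.106, 0.0, 0.0]
ft_force: [0.4, -0.3, -0.1]
finger_gap: 0.0789
grip_force: 0.0
```

```bash
python3 st.py
python3 - <<'E'
from station import robot
import cv2,numpy as np
s=robot.read_state();c=robot.capture("wrist")
from scipy.spatial.transform import Rotation as Ro
T=np.eye(4);T[:3,:3]=Ro.from_quat(s["ee_rot"]).as_matrix();T[:3,3]=s["tcp_pos"];M=np.linalg.inv(T@c["T_tool_cam"])
np.savez("w2.npz",mtx=c["mtx"],R=M[:3,:3],t=M[:3,3],image=c["image"])
d=robot.capture("scene")["image"]
cv2.imwrite("pics/w2.png",c["image"][:,:,::-1])
e=cv2.resize(d[150:340,40:300],None,fx=3,fy=3,interpolation=cv2.INTER_CUBIC);cv2.imwrite("pics/s2.png",e[:,:,::-1])
E
```

```text
t 18.65 tcp [ 0.5886 -0.1253  0.2536] yaw -12.19 j6 1.377 F [ 0.3547 -0.3162 -0.1389] M [-0.0264  0.1479 -0.0323] gap 0.07894232944041718 g 0.0
```

View pics/w2.png

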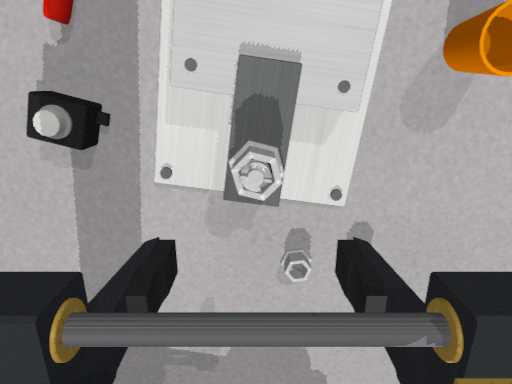

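View pics/s2.png

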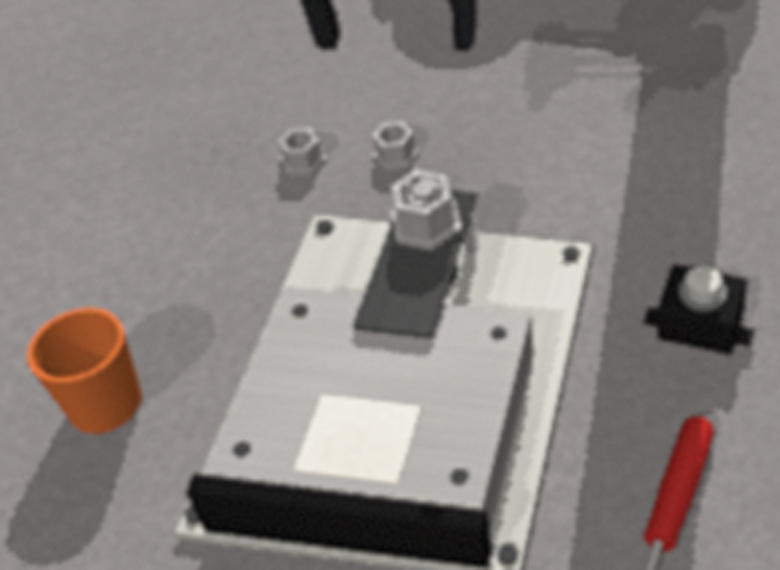

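The wrist view shows the nut upright on the stud at (256,177), with the stud core level with its top. The scene crop shows the strap foot on the head unit near (395,335), and the bystanders in place. I'll check the strap's travel at subpixel level against the first scene image.

Run:
```python
from station import robot
from h import *
s=load("scene");a=cv2.cvtColor(s["image"],cv2.COLOR_RGB2GRAY).astype(float)
b=np.mean([cv2.cvtColor(robot.capture("scene")["image"],cv2.COLOR_RGB2GRAY).astype(float) for _ in range(3)],0)
def pj(X):
    q=s["mtx"]@(s["R"]@np.array(X)+s["t"]);return q[:2]/q[2]
# strap foot edge (dark strap->light unit), per column half level crossing
c0=np.array([.589,-.1245]);u=np.array([.94,-.34])
for n in(.09,):
    X=c0+u*n;print("expected 4.5mm drop px",pj([*X,.06])-pj([*X,.0645]), "nut 93->72.5:",pj([*c0,.1085])-pj([*c0,.129]))
for col in range(163,184,3):
    r=[]
    for im in(a,b):
        p=im[248:272,col-1:col+2].mean(1);lo=p[:6].mean();g=np.argmax(p>(lo+110)/2) if 0 else np.argmax(np.diff(p))
        i=np.argmax(np.diff(p));w=np.diff(p)[max(i-2,0):i+3];r.append(248+np.sum(w*np.arange(max(i-2,0),max(i-2,0)+len(w)))/w.sum()+.5)
    print(col,np.round(r,2),round(r[1]-r[0],2))
print(np.round(a[250:270,173]),np.round(b[250:270,173]))
```

```text
expected 4.5mm drop px [0.26032623 1.2683859 ] nut 93->72.5: [1.04095818 6.33446213]
163 [267.64 260.36] -7.28
166 [259.68 260.85] 1.17
169 [259.96 261.27] 1.32
172 [260.45 261.55] 1.09
175 [260.7  261.87] 1.17
178 [260.92 262.49] 1.57
181 [261.57 262.56] 0.98
[ 55.  56.  56.  57.  67.  77.  80.  80.  78.  71.  98. 121. 128. 128.
 126. 127. 128. 126. 132. 157.] [ 81.  80.  80.  80.  80.  81.  80.  81.  82.  79.  69.  85. 120. 130.
 128. 129. 129. 144. 176. 188.]
```

The strap foot moved 1.22 px where full travel predicts about 1.24 px, so it is fully down. Handing in.

```bash
python3 -c "
from station import robot
print(robot.finish_job())"
```

```text
the job is handed in; nothing more can be done
None
```

The nut dropped into the thread start, ran down about 232° clockwise until the strap measured fully down, and was released; the bystanders look undisturbed, and the job was handed in at about 19 s (no verdict returned).

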